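Roll the wafer tin onto the inlaid strip of the serving board

TASK

A round wafer tin lies on its side near one end of the serving board on the snack table. With the fingertips on top of the tin, roll it along the board (in several short strokes if need be) until it stops lying centred over and along the dark strip inlaid across the middle of the board, then take the fingers away. Do not slide it, push it from the side, pinch it or lift it. Leave the other things where they are.

Things in the scene. Friction and masses are not known exactly. Their poses are not given: they have to be found in the camera images.
- tin: Metal tin lying on its side: smooth cylinder, diameter 90, length 150, about 0.4 kg. Origin at its centre, 45 above the board. x is its axis; z (up at the start, to a dark seam) turns as it rolls. Starts 115 to 145 from the strip, either side, near parallel. A light press of 3 to 10 N rolls it; it stays where left. A fingertip on top moves twice as far as the tin, so short strokes from just behind the top to just ahead.
- strip (a point): Middle of the dark strip inlaid flush in the board (210 long, 22 wide; no step to feel), on the board's top face, 18 above the table. Its x axis runs along the strip, its y axis across the strip, along the board's length: the way the tin is to roll; z is up.
- board: Fixed wooden serving board, 220 (its x) by 460 (its y), 18 thick. Origin at the centre of its underside, on the table; the strip crosses its middle along its x.
- mug: Bystander: white mug, radius 38, height 88, standing on the board beyond the strip, at the other end from the tin, 115 to 145 from the strip. Origin at the centre of its underside; handle towards its +y.
- carton: Bystander: drink carton 70 x 95, 160 tall, on the table. Origin at the centre of its underside.
- bowl: Bystander: bowl of radius 65, height 55, on the table. Origin at the centre of its underside.
- jar: Bystander: jar of radius 35, height 100, on the table. Origin at the centre of its underside.
- spoon: Bystander: spoon lying on the table along its x axis. Origin under its middle.
- cup: Bystander: paper cup of radius 36, height 90, on the table. Origin at the centre of its underside.
There are look-alikes about, which are no part of the job. What is shaped like the tin but red is not meant.

How it is judged (in metres and radians):
On the way:
1. the tin has rolled a quarter turn on the board, not yet at the strip (angle between tin's own z axis and vertical above 1.2 rad and (y of tin in the frame of strip above 0.03 m or y of tin in the frame of strip below -0.03 m)).
At the end, for the whole second after the job is handed in: Tin at rest on the board, axis within 15 mm of the strip's middle line and 0.2 rad of parallel, its middle within 50 mm of the strip's lengthwise; turned about half over (seam more than 2.0 rad from up: rolled, not slid); nothing else moved over 20 mm (y of tin in the frame of strip between -0.015 and 0.015 m and x of tin in the frame of strip between -0.05 and 0.05 m and z of tin in the frame of strip between 0.038 and 0.052 m and angle between the x axis of tin and the x axis of strip, either way round below 0.2 rad and angle between tin's own z axis and vertical above 2 rad and linear speed of tin below 0.01 m/s and angular speed of tin below 0.25 rad/s and distance of each of mug, carton, bowl, jar, spoon, cup from where it was at the start of the episode below 0.02 m); the robot touches nothing.
It fails at once if the tin is lifted off the board (z of tin in the frame of strip above 0.057 m).
It fails at once if the tin drops off the board or stands up (z of tin in the frame of strip below 0.036 m or angle between the x axis of tin and the x axis of strip, either way round above 0.5 rad).
It fails at once if the tin is pushed from the side or pinched: the fingers touch it while the grasp point is below the tin's top (contact force between the fingers and tin above 0.5 N and z of the grasp point in the frame of strip below 0.085 m).
It fails at once if another thing is disturbed (moved more than 25 mm) (distance of any of mug, carton, bowl, jar, spoon, cup from where it was at the start of the episode above 0.025 m).
It also fails if it takes over 64 s, if anything falls off the work surface, if the arm or the gripper's body presses on something with over 40 N, if the wrist force passes 120 N, or if a joint passes its speed limit or range.

ROBOT

A 6-joint arm with a two-finger parallel gripper is mounted at the origin on the work surface. World frame = base frame: x ahead of the robot, y to its left, z up, the work surface at z = 0. Lengths are in mm, angles in rad, forces in N, time in s.
With the tool pointing down it reaches from about 350 to 975 mm from the base axis. Payload 7.1 kg.
Tool frame: the origin (TCP) lies at the very end of the fingers, on their centre line; the grasp point (between the pads) lies 19 mm behind it; y points along the fingers, x is the direction in which the jaws open and shut, and the axes are right-handed (so a half turn about y gives the same grasp; the last joint's range is limited). The gripper opens to 88 mm and grips with 3 to 60 N. Pads are 20 mm wide; open, the fingers measure 115 mm over their backs; the gripper's body (75 mm by 178 mm) begins 61 mm behind the grasp point.
Start: joints at [1.331, 0.423, 1.63, -0, 1.089, -0.019], TCP at [136.85, 609.817, 222.675] pointing down, gripper open.
Joint ranges: [-3, 3], [-0.9, 2.11], [0.09, 2.58], [-1.31, 4.45], [0.11, 2.69], [-2.54, 2.54]. Speed limits (rad/s): [2.39, 2.39, 3.01, 3.14, 3.14, 3.14].

INTERFACE

Orientations are given as a rotation vector (axis times angle).
In Python, from workcell import ctrl gives the robot as it stands. The module is installed in compiled form; this text tells all that it offers.
- The arm moves only by the tool jog_arm, never from a script. Its argument "steps" is a list of rows, each an object with "turn": the turn, a rotation vector about the world's x, y, z scaled (see below), a list of three; "dp": the shift along the world's x, y, z scaled (see below), a list of three; "claw": the opening, from 0 (shut) to 1 (fully open). In form: [{"turn": [wx, wy, wz], "dp": [x, y, z], "claw": claw}, ...]. A call has 1 to 12 rows; each row is the pose to reach, as a shift and turn from the pose measured when the call began, turning the shorter way round; what a row does not reach only later rows make up. The controller multiplies each number of a shift by 80 mm and each number of a turn by pi rad. A row lasts 1/12 s, in which the tool goes at most 41.7 mm and 7.16 degrees, less where a joint would pass 70% of its speed; a pose out of reach is approached as far as the arm can. A call with a number of a shift or a turn outside -1 to 1 is refused whole. A call with a gripper value outside its range is refused whole. The fingers move at their own pace and stop on an object; the grip force is fixed at half the most. Time passes only in rows, so rows that repeat a pose let the fingers close. It gives the time, the measured TCP pose, the force and the opening at its end, in the units of the state.
- ctrl.get_obs(): the state, without advancing time (a new reading comes with each control period).
- ctrl.get_image(name): name is "scene" or "top" or "wrist"; returns a dict with "img" (420x560x3 uint8, red, green, blue), "range_z" (420x560 float32, mm along the optical axis (not along the pixel's ray), 0 where there is no reading), "fovy" (degrees; the focal length in pixels is half the picture's height over the tangent of half this angle, whatever the lens; pixels are square), "cx", "cy" (the principal point, pixels), "camera_from_world" (4x4, takes a point from world to camera coordinates); the wrist camera has in their place "hand_eye" (4x4, takes a point from camera to tool coordinates, whose origin is the TCP and whose axes are the tool frame's). Camera axes: x right, y down, z forward; pixel columns grow to the right and rows downward; lengths in mm; the calibration is good to about 2 mm. A picture is of the moment at which its call begins: read the wrist's pose just before it.
- ctrl.close_job(): hands the job in, once; it reports no verdict.
The state is a dict: "t": time; "qpos": joint angles; "qvel": joint speeds; "joint_torque": joint torques, N m; "ee_pos": TCP position; "orientation": TCP orientation; "ft_force": force on the tool from outside, world axes, zero at the start; "moment": the same for the moment, N m; "width": finger opening in mm.
Only numpy, scipy, OpenCV 4.12 (cv2) and the standard library are available. Lean on these libraries where they do the work, as an engineer would, in place of code of your own. Each camera call takes 0.05 s, during which the arm holds its last target.

## Working session

There is one attempt and no reset: what is moved stays moved. The work goes in short steps, Python scripts to look and compute and a tool call to move; the robot and the scene stay as the last step left them, time stands still between calls to the robot, and variables do not carry over. Pictures are saved under pics/ and viewed, and the job is handed in when it is done.

Besides the shell and the picture viewer there is one more tool, called as name(argument=value, ...) on one line, values as JSON. jog_arm: Moves the arm, as the interface text tells. Its arguments: {"type":"object","properties":{"steps":{"type":"array","items":{"type":"object","properties":{"turn":{"type":"array","items":{"type":"number"}},"dp":{"type":"array","items":{"type":"number"}},"claw":{"type":"number"}}}}},"required":["steps"]}

```bash
mkdir -p pics; python3 - <<'E'
from workcell import ctrl
import cv2,numpy as np
o=ctrl.get_obs();print({k:np.round(v,3) for k,v in o.items()})
for n in("scene","top"):
    d=ctrl.get_image(n);cv2.imwrite(f"pics/{n}0.png",d["img"][:,:,::-1]);np.savez(f"{n}0.npz",**d);print(n,d["fovy"],d["cx"],d["cy"],np.round(d["camera_from_world"],3).tolist())
E
```

```text
{'t': np.float64(0.0), 'qpos': array([ 1.331,  0.424,  1.631,  0.   ,  1.089, -0.019]), 'qvel': array([-0.001, -0.001, -0.   , -0.001, -0.   ,  0.001]), 'joint_torque': array([ 0.0000e+00, -5.4464e+01, -2.7367e+01,  6.4000e-02,  2.3000e-02,
       -0.0000e+00]), 'ee_pos': array([136.701, 609.277, 221.877]), 'orientation': array([-1.307, -1.044,  1.046]), 'ft_force': array([ 0.474,  0.236, -0.033]), 'moment': array([ 0.003, -0.039,  0.014]), 'width': np.float64(87.889)}
scene 57.561657145003 280.4291098234688 212.97434691245712 [[-0.79, 0.613, -0.01, 413.991], [0.358, 0.447, -0.82, -129.877], [-0.498, -0.651, -0.573, 1524.133], [0.0, 0.0, 0.0, 1.0]]
top 56.98924183228246 279.1036266779143 206.41748524326547 [[-0.014, -1.0, -0.011, 3.72], [-0.985, 0.016, -0.172, 516.119], [0.172, 0.008, -0.985, 1043.982], [0.0, 0.0, 0.0, 1.0]]
```

View pics/scene0.png

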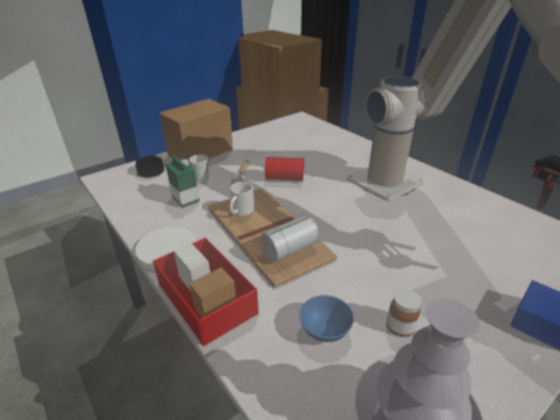

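View pics/top0.png

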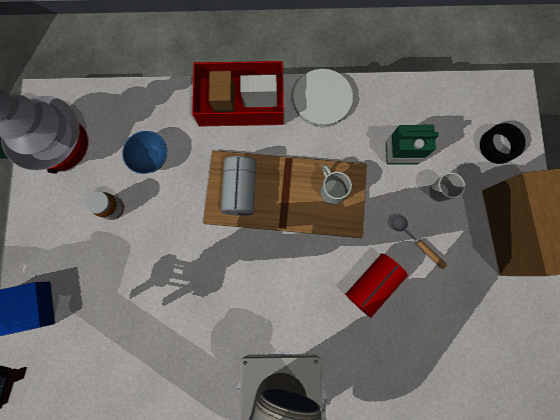

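The scene view shows the silver tin at (290,240). The top view shows it at (238,185), with its dark seam up, the strip at (287,193) and the mug at (336,187). There are two cylinders: silver (238,185) on the board and red (377,285) on the table. The silver one fits the description; the red one is excluded by its colour. Next I'll measure and confirm this in a crop.

```bash
cat > h.py <<'E'
import numpy as np,cv2
def load(n): return dict(np.load(n))
def f(d): return d["img"].shape[0]/2/np.tan(np.radians(float(d["fovy"]))/2)
def ray(d,uv,z):
    T=d["camera_from_world"];R=T[:3,:3];c=-R.T@T[:3,3]
    uv=np.atleast_2d(uv).astype(float)
    r=np.c_[(uv[:,0]-d["cx"])/f(d),(uv[:,1]-d["cy"])/f(d),np.ones(len(uv))]@R
    return c+r*((z-c[2])/r[:,2])[:,None]
def cloud(d):
    h,w=d["range_z"].shape;v,u=np.mgrid[:h,:w];z=d["range_z"]
    p=np.stack([(u-d["cx"])/f(d)*z,(v-d["cy"])/f(d)*z,z],-1)
    T=d["camera_from_world"];return (p-T[:3,3])@T[:3,:3]
def strip(d,box):
    x0,y0,x1,y1=box
    hsv=cv2.cvtColor(d["img"],cv2.COLOR_RGB2HSV);m=np.zeros(hsv.shape[:2],np.uint8)
    m[y0:y1,x0:x1]=((hsv[...,2]<95)&(hsv[...,1]>90))[y0:y1,x0:x1]
    return m
def tin(d,box,ztop=108):
    P=cloud(d);x0,y0,x1,y1=box
    Q=P[y0:y1,x0:x1].reshape(-1,3);Q=Q[(Q[:,2]>70)&(Q[:,2]<125)];return Q
E
python3 - <<'E'
from h import *
d=load("top0.npz")
img=d["img"]
cv2.imwrite("pics/crop0.png",cv2.resize(img[140:250,190:390,::-1],None,fx=4,fy=4,interpolation=cv2.INTER_CUBIC)[:600])
hsv=cv2.cvtColor(img,cv2.COLOR_RGB2HSV)
for v in(165,180,190,200,215):print(v,[ (u,tuple(int(a) for a in hsv[v,u])) for u in range(276,300,2)])
P=cloud(d)
for v in (165,185,205):print([tuple(np.round(P[v,u]).astype(int)) for u in range(216,262,5)])
print("board",P[200,310],P[170,270],"table",P[260,250])
E
```

```text
165 [(276, (15, 151, 81)), (278, (15, 143, 80)), (280, (16, 144, 129)), (282, (15, 146, 126)), (284, (14, 150, 104)), (286, (10, 196, 60)), (288, (9, 185, 62)), (290, (11, 207, 58)), (292, (15, 151, 108)), (294, (16, 147, 132)), (296, (16, 147, 132)), (298, (15, 140, 138))]
180 [(276, (15, 149, 84)), (278, (15, 145, 79)), (280, (16, 148, 126)), (282, (14, 149, 115)), (284, (9, 185, 58)), (286, (10, 190, 63)), (288, (8, 181, 62)), (290, (13, 172, 74)), (292, (15, 147, 118)), (294, (17, 146, 119)), (296, (16, 145, 120)), (298, (16, 146, 119))]
190 [(276, (16, 148, 81)), (278, (16, 155, 99)), (280, (15, 143, 128)), (282, (13, 163, 91)), (284, (10, 187, 64)), (286, (9, 190, 63)), (288, (8, 189, 58)), (290, (16, 153, 125)), (292, (15, 144, 136)), (294, (15, 143, 137)), (296, (16, 146, 136)), (298, (16, 145, 137))]
200 [(276, (14, 141, 83)), (278, (16, 150, 109)), (280, (15, 147, 130)), (282, (9, 205, 51)), (284, (8, 183, 64)), (286, (10, 178, 63)), (288, (13, 168, 82)), (290, (16, 141, 136)), (292, (16, 144, 133)), (294, (15, 144, 131)), (296, (16, 144, 133)), (298, (15, 143, 130))]
215 [
[... 1076 characters left out ...]
, np.int64(93)), (np.int64(586), np.int64(63), np.int64(16)), (np.int64(586), np.int64(48), np.int64(16))]
[(np.int64(528), np.int64(178), np.int64(19)), (np.int64(528), np.int64(165), np.int64(16)), (np.int64(513), np.int64(138), np.int64(98)), (np.int64(511), np.int64(124), np.int64(105)), (np.int64(511), np.int64(110), np.int64(107)), (np.int64(512), np.int64(97), np.int64(102)), (np.int64(512), np.int64(84), np.int64(97)), (np.int64(514), np.int64(72), np.int64(83)), (np.int64(526), np.int64(63), np.int64(16)), (np.int64(526), np.int64(49), np.int64(17))]
board [538.50103516 -93.38010792  16.55949217] [630.00922721  21.52546853  16.75850478] table [369.61868806  82.37221966  -4.70377332]
```

View pics/crop0.png

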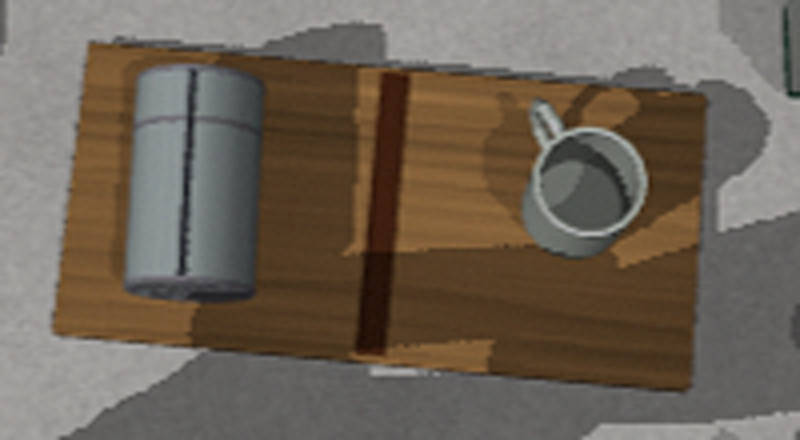

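The crop confirms it: silver tin, dark seam up, seam running from (237,157) to (236,208) px in the top view. The strip runs from (288,158) to (282,228).

```bash
cat >> h.py <<'E'
def fitstrip(d,box):
    m=strip(d,box)>0
    hsv=cv2.cvtColor(d["img"],cv2.COLOR_RGB2HSV)
    m&=(hsv[...,0]<13.5)&(hsv[...,1]>168)
    n,l,s,c=cv2.connectedComponentsWithStats(m.astype(np.uint8));k=1+s[1:,4].argmax()
    v,u=np.where(l==k);P=ray(d,np.c_[u,v],18)[:,:2].astype(np.float32)
    return cv2.minAreaRect(P),s[k]
def cyl(Q):
    from scipy.optimize import least_squares
    # axis: x along, y=a+b(x-x0), z fixed 63 (robust circle)
    x0=Q[:,0].mean()
    def r(p):
        return np.hypot((Q[:,1]-p[0]-p[1]*(Q[:,0]-x0))/np.hypot(1,p[1]),Q[:,2]-p[2])-45
    s=least_squares(r,[Q[:,1].mean(),0,63],loss="soft_l1",f_scale=3)
    return x0,s.x,np.percentile(Q[:,0],[1,99])
E
python3 - <<'E'
from h import *
d=load("top0.npz")
print(fitstrip(d,(270,145,300,240)))
print("tin",cyl(tin(d,(205,140,275,225))))
print("seam",ray(d,[(190+190/4,140+70/4),(190+183/4,140+275/4)],108))
print("board corners",ray(d,np.array([(90,43),(707,93),(690,390),(53,335)])/4+[190,140],18))
s=load("scene0.npz")
print("tin scene",cyl(tin(s,(255,205,330,265))))
img=s["img"];cv2.imwrite("pics/crop1.png",cv2.resize(img[170:290,200:345,::-1],None,fx=5,fy=5))
E
```

```text
(((561.8757934570312, -22.36697769165039), (20.702165603637695, 209.31924438476562), 83.75869750976562), array([279, 158,  13,  71, 478], dtype=int32))
tin (np.float64(569.4671400033543), array([ 1.08367402e+02, -5.00638517e-02,  6.14380564e+01]), array([496.69379941, 646.09828108]))
seam [[641.47471951 106.48991571 108.        ]
 [500.5965971  110.47764473 108.        ]]
board corners [[ 691.43366653  191.40554887   18.        ]
 [ 645.34821535 -262.70464756   18.        ]
 [ 427.5270123  -239.14997459   18.        ]
 [ 473.76625609  214.54113962   18.        ]]
tin scene (np.float64(586.4944217455724), array([ 1.08883266e+02, -4.88941210e-02,  6.44559587e+01]), array([503.82495016, 652.31408471]))
```

View pics/crop1.png

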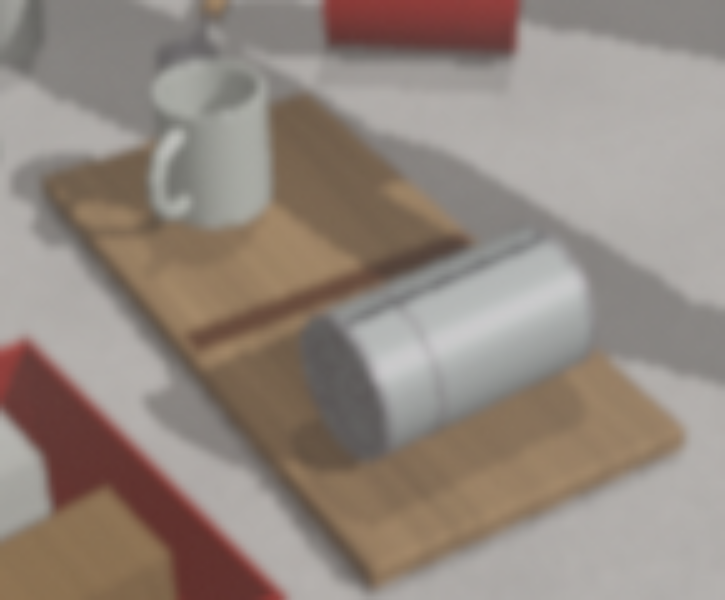

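```bash
python3 - <<'E'
from workcell import ctrl
import numpy as np
from scipy.spatial.transform import Rotation as R
o=ctrl.get_obs();M=R.from_rotvec(o["orientation"]).as_matrix();print(np.round(M,3),o["ee_pos"])
x=M[:,0];a=np.arctan2(x[1],x[0]);g=np.arctan2(-.05,1)
for t in(g,g+np.pi,g-np.pi):print("yaw",t-a,(t-a)/np.pi)
# tilt correction to make tool y exactly down
print(np.array([570,122,150])-o["ee_pos"])
E
```

```text
[[ 0.219 -0.    -0.976]
 [ 0.976 -0.001  0.219]
 [-0.001 -1.     0.   ]] [136.74368167 609.33874767 221.97424414]
yaw -1.3999440377314019 -0.4456160273139589
yaw 1.741648615858391 0.554383972686041
yaw -4.541536691321195 -1.4456160273139589
[ 433.25631833 -487.33874767  -71.97424414]
```

jog_arm(steps=[{"dp":[0.26,-0.29,0],"turn":[0,0,-0.02],"claw":1},{"dp":[0.52,-0.58,0],"turn":[0,0,-0.05],"claw":1},{"dp":[0.77,-0.87,0],"turn":[0,0,-0.075],"claw":1},{"dp":[0.77,-0.87,0],"turn":[0,0,-0.075],"claw":1}])

```text
t: 0.43
ee_pos: [200.4, 535.9, 221.3]
orientation: [-1.397, -0.86, 0.865]
ft_force: [1.0, 0.1, -0.4]
width: 87.9
```

jog_arm(steps=[{"dp":[0.26,-0.29,0],"turn":[0,0,-0.02],"claw":1},{"dp":[0.52,-0.58,0],"turn":[0,0,-0.05],"claw":1},{"dp":[0.77,-0.87,0],"turn":[0,0,-0.075],"claw":1},{"dp":[0.77,-0.87,0],"turn":[0,0,-0.075],"claw":1}])

```text
t: 0.77
ee_pos: [263.8, 463.3, 220.9]
orientation: [-1.468, -0.674, 0.681]
ft_force: [0.1, 0.8, -0.9]
width: 87.8
```

jog_arm(steps=[{"dp":[0.26,-0.29,0],"turn":[0,0,-0.02],"claw":1},{"dp":[0.52,-0.58,0],"turn":[0,0,-0.05],"claw":1},{"dp":[0.77,-0.87,0],"turn":[0,0,-0.075],"claw":1},{"dp":[0.77,-0.87,0],"turn":[0,0,-0.075],"claw":1}])

```text
t: 1.1
ee_pos: [327.3, 391.5, 220.8]
orientation: [-1.52, -0.487, 0.495]
ft_force: [-0.7, 0.2, -0.5]
width: 87.8
```

jog_arm(steps=[{"dp":[0.26,-0.29,0],"turn":[0,0,-0.02],"claw":1},{"dp":[0.52,-0.58,0],"turn":[0,0,-0.05],"claw":1},{"dp":[0.77,-0.87,0],"turn":[0,0,-0.075],"claw":1},{"dp":[0.77,-0.87,0],"turn":[0,0,-0.075],"claw":1}])

```text
t: 1.43
ee_pos: [390.9, 320.3, 220.8]
orientation: [-1.555, -0.3, 0.308]
ft_force: [0.2, -0.2, 0.3]
width: 87.7
```

jog_arm(steps=[{"dp":[0.26,-0.29,0],"turn":[0,0,-0.02],"claw":1},{"dp":[0.52,-0.58,0],"turn":[0,0,-0.05],"claw":1},{"dp":[0.77,-0.87,0],"turn":[0,0,-0.075],"claw":1},{"dp":[0.77,-0.87,0],"turn":[0,0,-0.075],"claw":1}])

```text
t: 1.77
ee_pos: [454.9, 249.6, 220.9]
orientation: [-1.573, -0.113, 0.12]
ft_force: [1.3, 0.9, -0.1]
width: 87.6
```

jog_arm(steps=[{"dp":[0.26,-0.29,0],"turn":[0,0,-0.018],"claw":0.5},{"dp":[0.52,-0.58,-0.1],"turn":[0,0,-0.035],"claw":0.5},{"dp":[0.72,-0.8,-0.2],"turn":[0,0,-0.035],"claw":0.5},{"dp":[0.72,-0.8,-0.2],"turn":[0,0,-0.035],"claw":0.5}])

```text
t: 2.1
ee_pos: [513.7, 184.8, 203.6]
orientation: [-1.576, -0.027, 0.035]
ft_force: [-0.3, -0.1, 0.5]
width: 64.5
```

jog_arm(steps=[{"dp":[0.25,-0.29,-0.1],"turn":[0,0,-0.018],"claw":0.5},{"dp":[0.5,-0.58,-0.3],"turn":[0,0,-0.034],"claw":0.5},{"dp":[0.73,-0.8,-0.6],"turn":[0,0,-0.034],"claw":0.5},{"dp":[0.73,-0.8,-0.68],"turn":[0,0,-0.034],"claw":0.5},{"dp":[0.73,-0.8,-0.68],"turn":[0,0,-0.034],"claw":0.5}])

```text
t: 2.52
ee_pos: [570.6, 121.7, 147.0]
orientation: [-1.575, 0.06, -0.044]
ft_force: [-1.1, 0.2, 0.1]
width: 44.2
```

```bash
cat > st.py <<'E'
from workcell import ctrl
import numpy as np
from scipy.spatial.transform import Rotation as R
o=ctrl.get_obs();M=R.from_rotvec(o["orientation"]).as_matrix();print(np.round(M,4).tolist(),o["ee_pos"].round(2),o["ft_force"].round(2),o["width"],o["qpos"].round(2))
x=M[:,0];print("yaw err",np.arctan2(x[1],x[0])+.05)
for n in("scene","top","wrist"):
    d=ctrl.get_image(n)
    np.savez(f"{n}1.npz",**d)
E
python3 st.py; python3 -c "
from h import *
for n in ('scene','top','wrist'): cv2.imwrite('pics/a_%s.png'%n,load(n+'1.npz')['img'][:,:,::-1])"
```

```text
[[0.9978, -0.0101, 0.066], [-0.066, -0.0049, 0.9978], [-0.0097, -0.9999, -0.0056]] [570.65 121.72 146.97] [-1.06  0.16  0.13] 44.16626974099895 [ 0.19  0.46  1.77 -0.    0.92  0.26]
yaw err -0.016098967666117
```

View pics/a_scene.png

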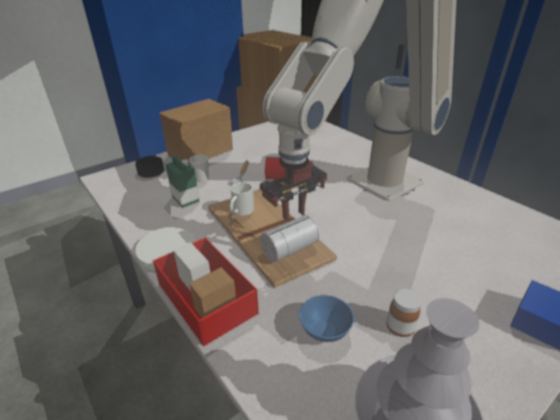

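View pics/a_wrist.png

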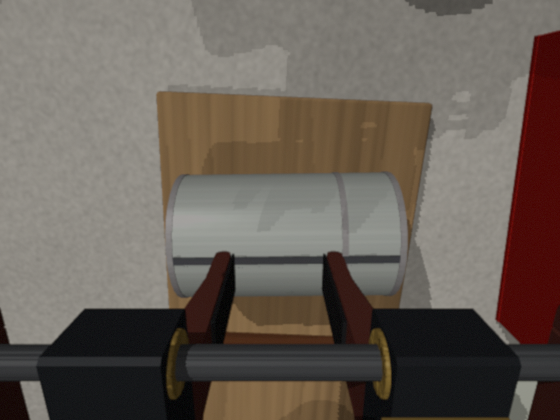

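The wrist view shows the tin from (170,175) to (405,295), with both fingers spread evenly above its seam at row 260. I'll level the tool and descend.

jog_arm(steps=[{"dp":[0,0,-0.2],"turn":[0.0015,-0.003,0.005],"claw":0.5},{"dp":[0,0,-0.4],"turn":[0.0015,-0.003,0.005],"claw":0.5},{"dp":[0,0,-0.43],"turn":[0.0015,-0.003,0.005],"claw":0.5},{"dp":[0,0,-0.43],"turn":[0.0015,-0.003,0.005],"claw":0.5}])

```text
t: 3.0
ee_pos: [570.8, 123.6, 115.7]
orientation: [-1.57, 0.035, -0.04]
ft_force: [0.3, -0.2, 0.8]
width: 43.5
```

jog_arm(steps=[{"dp":[0,0,-0.025],"turn":[0,0,0],"claw":0.5},{"dp":[0,0,-0.025],"turn":[0,0,0],"claw":0.5}])

```text
t: 3.17
ee_pos: [571.1, 124.3, 114.7]
orientation: [-1.57, 0.033, -0.04]
ft_force: [-0.5, 0.7, 0.5]
width: 43.8
```

jog_arm(steps=[{"dp":[0,0,-0.02],"turn":[0,0,0],"claw":0.5},{"dp":[0,0,-0.02],"turn":[0,0,0],"claw":0.5}])

```text
t: 3.33
ee_pos: [571.6, 124.6, 113.8]
orientation: [-1.569, 0.032, -0.041]
ft_force: [0.5, -0.2, 0.9]
width: 44.0
```

jog_arm(steps=[{"dp":[0,-0.07,-0.05],"turn":[0,0,0],"claw":0.5},{"dp":[0,-0.07,-0.05],"turn":[0,0,0],"claw":0.5},{"dp":[0,-0.07,-0.05],"turn":[0,0,0],"claw":0.5}])

```text
t: 3.58
ee_pos: [571.4, 118.5, 109.6]
orientation: [-1.569, 0.033, -0.041]
ft_force: [-0.1, -0.5, 0.4]
width: 43.7
```

jog_arm(steps=[{"dp":[0,0,-0.03],"turn":[0,0,0],"claw":0.5},{"dp":[0,0,-0.03],"turn":[0,0,0],"claw":0.5},{"dp":[0,0,-0.03],"turn":[0,0,0],"claw":0.5}])

```text
t: 3.83
ee_pos: [571.9, 118.6, 108.1]
orientation: [-1.569, 0.033, -0.042]
ft_force: [-1.9, 0.0, 8.8]
width: 43.9
```

jog_arm(steps=[{"dp":[0,-0.03,-0.01],"turn":[0,0,0],"claw":0.5},{"dp":[0,-0.08,-0.01],"turn":[0,0,0],"claw":0.5},{"dp":[-0.01,-0.13,-0.01],"turn":[0,0,0],"claw":0.5},{"dp":[-0.01,-0.18,-0.01],"turn":[0,0,0],"claw":0.5},{"dp":[-0.01,-0.23,-0.01],"turn":[0,0,0],"claw":0.5},{"dp":[-0.015,-0.28,-0.01],"turn":[0,0,0],"claw":0.5},{"dp":[-0.02,-0.33,-0.01],"turn":[0,0,0],"claw":0.5},{"dp":[-0.02,-0.38,-0.01],"turn":[0,0,0],"claw":0.5},{"dp":[-0.025,-0.43,-0.01],"turn":[0,0,0],"claw":0.5},{"dp":[-0.03,-0.48,-0.01],"turn":[0,0,0],"claw":0.5},{"dp":[-0.03,-0.53,-0.01],"turn":[0,0,0],"claw":0.5},{"dp":[-0.03,-0.53,-0.01],"turn":[0,0,0],"claw":0.5}])

```text
t: 4.83
ee_pos: [569.7, 75.6, 107.9]
orientation: [-1.569, 0.033, -0.043]
ft_force: [-2.7, -0.1, 6.2]
width: 43.7
```

```bash
python3 st.py; cat > look.py <<'E'
from h import *
import sys
t=sys.argv[1]
for n in ('scene','wrist','top'): cv2.imwrite(f'pics/{t}_{n}.png',load(n+'1.npz')['img'][:,:,::-1])
s=load("scene1.npz");P=cloud(s)
S=np.array([561,-23]);ex=np.array([.9943,-.1065]);ey=np.array([.1065,.9943])
L=np.stack([(P[...,:2]-S)@ex,(P[...,:2]-S)@ey,P[...,2]-18],-1)
g=s["img"].astype(int);sat=g.max(2)-g.min(2)
m=(abs(L[...,0])<85)&(L[...,1]>-70)&(L[...,1]<190)&(L[...,2]>12)&(L[...,2]<95)&(sat<22)&(g.min(2)>110)
n,l,st_,c=cv2.connectedComponentsWithStats(m.astype(np.uint8));k=1+st_[1:,4].argmax()
Q=L[l==k];print("blob",st_[k]);x0,p,e=cyl(Q);
# end range restricted; value at mid
mid=np.mean(e);print("tin in strip frame: x",mid,"y",p[0]+p[1]*(mid-x0),"slope",p[1],"z",p[2],e)
E
python3 look.py b
```

```text
[[0.9988, 0.0064, 0.0481], [-0.0481, 0.0012, 0.9988], [0.0063, -1.0, 0.0015]] [569.66  75.58 107.86] [-2.73 -0.11  6.17] 43.66822528907389 [0.11 0.5  1.82 0.   0.81 0.16]
yaw err 0.0018766400049353496
blob [ 263  211   52   44 1308]
tin in strip frame: x 0.6936831409670887 y 111.42937575027743 slope 0.05383431869783626 z 46.87445309154279 [-73.20268709  74.59005337]
```

View pics/b_wrist.png

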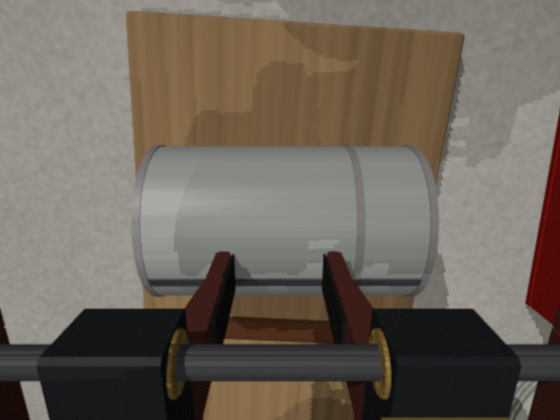

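View pics/b_scene.png

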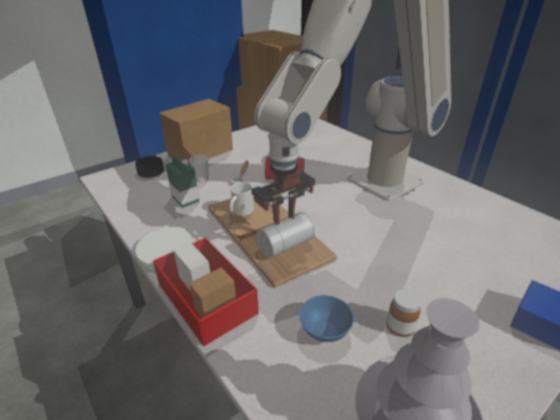

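The wrist view shows the seam moved forward to row 283 with the tin still square. The first stroke rolled it about 20 mm (y 132 → 111 in the strip frame). I'll return the fingers for the next stroke.

jog_arm(steps=[{"dp":[0,0,0.06],"turn":[0,0,0],"claw":0.5},{"dp":[0,0,0.12],"turn":[0,0,0],"claw":0.5},{"dp":[0,0.1,0.12],"turn":[0,0,0],"claw":0.5},{"dp":[0.01,0.2,0.12],"turn":[0,0,0],"claw":0.5},{"dp":[0.01,0.3,0.12],"turn":[0,0,0],"claw":0.5},{"dp":[0.01,0.3,0.08],"turn":[0,0,0],"claw":0.5},{"dp":[0.01,0.3,0.03],"turn":[0,0,0],"claw":0.5},{"dp":[0.01,0.3,0.0],"turn":[0,0,0],"claw":0.5},{"dp":[0.01,0.3,-0.008],"turn":[0,0,0],"claw":0.5},{"dp":[0.01,0.3,-0.008],"turn":[0,0,0],"claw":0.5}])

```text
t: 5.82
ee_pos: [570.4, 100.1, 107.8]
orientation: [-1.569, 0.033, -0.042]
ft_force: [-2.8, 0.4, 10.7]
width: 44.0
```

jog_arm(steps=[{"dp":[0,-0.04,-0.007],"turn":[0,0,0],"claw":0.5},{"dp":[0,-0.1,-0.007],"turn":[0,0,0],"claw":0.5},{"dp":[-0.01,-0.16,-0.007],"turn":[0,0,0],"claw":0.5},{"dp":[-0.01,-0.22,-0.007],"turn":[0,0,0],"claw":0.5},{"dp":[-0.01,-0.28,-0.007],"turn":[0,0,0],"claw":0.5},{"dp":[-0.015,-0.34,-0.007],"turn":[0,0,0],"claw":0.5},{"dp":[-0.02,-0.4,-0.007],"turn":[0,0,0],"claw":0.5},{"dp":[-0.02,-0.46,-0.007],"turn":[0,0,0],"claw":0.5},{"dp":[-0.025,-0.52,-0.007],"turn":[0,0,0],"claw":0.5},{"dp":[-0.03,-0.57,-0.007],"turn":[0,0,0],"claw":0.5},{"dp":[-0.03,-0.6,-0.007],"turn":[0,0,0],"claw":0.5},{"dp":[-0.03,-0.6,-0.007],"turn":[0,0,0],"claw":0.5}])

```text
t: 6.82
ee_pos: [567.9, 51.4, 107.7]
orientation: [-1.569, 0.034, -0.043]
ft_force: [-2.0, -0.3, 10.5]
width: 43.8
```

```bash
python3 st.py;python3 look.py c
```

```text
[[0.9988, 0.0056, 0.0487], [-0.0487, 0.0014, 0.9988], [0.0055, -1.0, 0.0017]] [567.86  51.4  107.72] [-1.99 -0.31 10.49] 43.7937733847752 [0.07 0.5  1.83 0.   0.81 0.12]
yaw err 0.0012576072850375639
blob [ 257  208   53   43 1283]
tin in strip frame: x 1.809909410193029 y 86.93177883586179 slope 0.056274433292157054 z 46.9734182994053 [-72.15675208  75.77657091]
```

View pics/c_wrist.png

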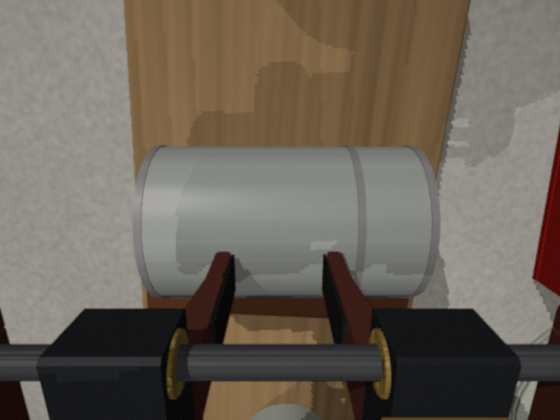

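The second stroke rolled 24.5 mm (y now 86.9), with the tin still square and the seam out of sight in front. I'll repeat it.

jog_arm(steps=[{"dp":[0,0,0.06],"turn":[0,0,0],"claw":0.5},{"dp":[0,0,0.12],"turn":[0,0,0],"claw":0.5},{"dp":[0,0.1,0.12],"turn":[0,0,0],"claw":0.5},{"dp":[0.01,0.2,0.12],"turn":[0,0,0],"claw":0.5},{"dp":[0.01,0.3,0.12],"turn":[0,0,0],"claw":0.5},{"dp":[0.01,0.3,0.08],"turn":[0,0,0],"claw":0.5},{"dp":[0.01,0.3,0.03],"turn":[0,0,0],"claw":0.5},{"dp":[0.01,0.3,0.0],"turn":[0,0,0],"claw":0.5},{"dp":[0.01,0.3,-0.005],"turn":[0,0,0],"claw":0.5},{"dp":[0.01,0.3,-0.005],"turn":[0,0,0],"claw":0.5}])

```text
t: 7.8
ee_pos: [568.6, 75.8, 107.8]
orientation: [-1.569, 0.034, -0.042]
ft_force: [-3.0, 0.8, 9.3]
width: 44.0
```

jog_arm(steps=[{"dp":[0,-0.04,-0.007],"turn":[0,0,0],"claw":0.5},{"dp":[0,-0.1,-0.007],"turn":[0,0,0],"claw":0.5},{"dp":[-0.01,-0.16,-0.007],"turn":[0,0,0],"claw":0.5},{"dp":[-0.01,-0.22,-0.007],"turn":[0,0,0],"claw":0.5},{"dp":[-0.01,-0.28,-0.007],"turn":[0,0,0],"claw":0.5},{"dp":[-0.015,-0.34,-0.007],"turn":[0,0,0],"claw":0.5},{"dp":[-0.02,-0.4,-0.007],"turn":[0,0,0],"claw":0.5},{"dp":[-0.02,-0.46,-0.007],"turn":[0,0,0],"claw":0.5},{"dp":[-0.025,-0.52,-0.007],"turn":[0,0,0],"claw":0.5},{"dp":[-0.03,-0.57,-0.007],"turn":[0,0,0],"claw":0.5},{"dp":[-0.03,-0.6,-0.007],"turn":[0,0,0],"claw":0.5},{"dp":[-0.03,-0.6,-0.007],"turn":[0,0,0],"claw":0.5}])

```text
t: 8.8
ee_pos: [566.1, 27.1, 107.8]
orientation: [-1.569, 0.035, -0.043]
ft_force: [-2.7, -0.9, 10.0]
width: 44.0
```

```bash
python3 st.py;python3 look.py d
```

```text
[[0.9988, 0.005, 0.0492], [-0.0492, 0.0015, 0.9988], [0.005, -1.0, 0.0017]] [566.1   27.08 107.76] [-2.68 -0.94  9.98] 43.96968682516204 [0.03 0.49 1.84 0.   0.8  0.07]
yaw err 0.0007403925158714769
blob [ 253  204   52   42 1243]
tin in strip frame: x 3.3130486328774182 y 62.3965457542097 slope 0.05818493839414361 z 46.968881073434694 [-71.20886728  77.83496455]
```

View pics/d_wrist.png

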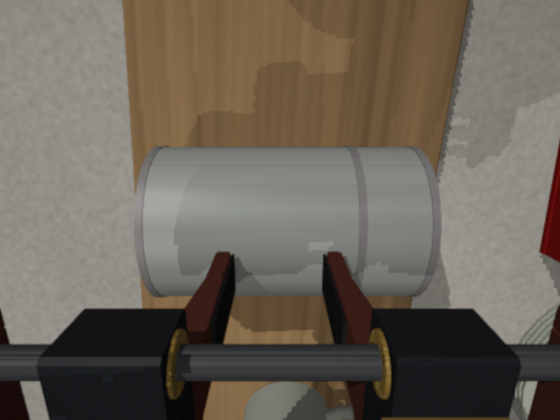

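Third stroke: y is 62.4, about 1.5 rad rolled, still square. Two more full strokes.

jog_arm(steps=[{"dp":[0,0,0.06],"turn":[0,0,0],"claw":0.5},{"dp":[0,0,0.12],"turn":[0,0,0],"claw":0.5},{"dp":[0,0.1,0.12],"turn":[0,0,0],"claw":0.5},{"dp":[0.01,0.2,0.12],"turn":[0,0,0],"claw":0.5},{"dp":[0.01,0.3,0.12],"turn":[0,0,0],"claw":0.5},{"dp":[0.01,0.3,0.08],"turn":[0,0,0],"claw":0.5},{"dp":[0.01,0.3,0.03],"turn":[0,0,0],"claw":0.5},{"dp":[0.01,0.3,0.0],"turn":[0,0,0],"claw":0.5},{"dp":[0.01,0.3,-0.005],"turn":[0,0,0],"claw":0.5},{"dp":[0.01,0.3,-0.005],"turn":[0,0,0],"claw":0.5}])

```text
t: 9.78
ee_pos: [566.8, 51.4, 107.8]
orientation: [-1.569, 0.035, -0.042]
ft_force: [-2.5, 0.6, 10.1]
width: 44.2
```

jog_arm(steps=[{"dp":[0,-0.04,-0.007],"turn":[0,0,0],"claw":0.5},{"dp":[0,-0.1,-0.007],"turn":[0,0,0],"claw":0.5},{"dp":[-0.01,-0.16,-0.007],"turn":[0,0,0],"claw":0.5},{"dp":[-0.01,-0.22,-0.007],"turn":[0,0,0],"claw":0.5},{"dp":[-0.01,-0.28,-0.007],"turn":[0,0,0],"claw":0.5},{"dp":[-0.015,-0.34,-0.007],"turn":[0,0,0],"claw":0.5},{"dp":[-0.02,-0.4,-0.007],"turn":[0,0,0],"claw":0.5},{"dp":[-0.02,-0.46,-0.007],"turn":[0,0,0],"claw":0.5},{"dp":[-0.025,-0.52,-0.007],"turn":[0,0,0],"claw":0.5},{"dp":[-0.03,-0.57,-0.007],"turn":[0,0,0],"claw":0.5},{"dp":[-0.03,-0.6,-0.007],"turn":[0,0,0],"claw":0.5},{"dp":[-0.03,-0.6,-0.007],"turn":[0,0,0],"claw":0.5}])

```text
t: 10.78
ee_pos: [564.3, 2.7, 107.8]
orientation: [-1.569, 0.036, -0.042]
ft_force: [-2.5, -0.9, 10.9]
width: 43.8
```

```bash
python3 st.py;python3 look.py e
```

```text
[[0.9988, 0.0044, 0.0496], [-0.0496, 0.0014, 0.9988], [0.0043, -1.0, 0.0017]] [564.3    2.72 107.76] [-2.55 -0.91 10.9 ] 43.755304604242745 [-0.02  0.49  1.84  0.    0.8   0.03]
yaw err 0.00034643993411969526
blob [ 249  201   51   41 1217]
tin in strip frame: x 4.529765225076098 y 37.892249871068024 slope 0.0560828133553912 z 47.03106333235178 [-70.0660371   79.12556755]
```

View pics/e_scene.png

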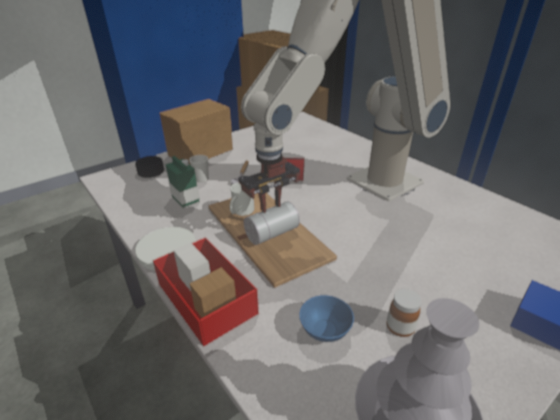

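The scene view shows the tin near (273,224), just short of the strip (y 37.9), with the mug undisturbed. One full stroke, then a shorter one.

jog_arm(steps=[{"dp":[0,0,0.06],"turn":[0,0,0],"claw":0.5},{"dp":[0,0,0.12],"turn":[0,0,0],"claw":0.5},{"dp":[0,0.1,0.12],"turn":[0,0,0],"claw":0.5},{"dp":[0.01,0.2,0.12],"turn":[0,0,0],"claw":0.5},{"dp":[0.01,0.3,0.12],"turn":[0,0,0],"claw":0.5},{"dp":[0.01,0.3,0.08],"turn":[0,0,0],"claw":0.5},{"dp":[0.01,0.3,0.03],"turn":[0,0,0],"claw":0.5},{"dp":[0.01,0.3,0.0],"turn":[0,0,0],"claw":0.5},{"dp":[0.01,0.3,-0.005],"turn":[0,0,0],"claw":0.5},{"dp":[0.01,0.3,-0.005],"turn":[0,0,0],"claw":0.5}])

```text
t: 11.77
ee_pos: [565.0, 27.1, 107.7]
orientation: [-1.569, 0.036, -0.042]
ft_force: [-3.0, 0.3, 8.7]
width: 44.2
```

jog_arm(steps=[{"dp":[0,-0.04,-0.007],"turn":[0,0,0],"claw":0.5},{"dp":[0,-0.1,-0.007],"turn":[0,0,0],"claw":0.5},{"dp":[-0.01,-0.16,-0.007],"turn":[0,0,0],"claw":0.5},{"dp":[-0.01,-0.22,-0.007],"turn":[0,0,0],"claw":0.5},{"dp":[-0.01,-0.28,-0.007],"turn":[0,0,0],"claw":0.5},{"dp":[-0.015,-0.34,-0.007],"turn":[0,0,0],"claw":0.5},{"dp":[-0.02,-0.4,-0.007],"turn":[0,0,0],"claw":0.5},{"dp":[-0.02,-0.46,-0.007],"turn":[0,0,0],"claw":0.5},{"dp":[-0.025,-0.52,-0.007],"turn":[0,0,0],"claw":0.5},{"dp":[-0.03,-0.57,-0.007],"turn":[0,0,0],"claw":0.5},{"dp":[-0.03,-0.6,-0.007],"turn":[0,0,0],"claw":0.5},{"dp":[-0.03,-0.6,-0.007],"turn":[0,0,0],"claw":0.5}])

```text
t: 12.77
ee_pos: [562.5, -21.7, 107.8]
orientation: [-1.569, 0.036, -0.042]
ft_force: [-3.1, -0.9, 10.6]
width: 43.9
```

```bash
python3 st.py;python3 look.py f; python3 -c "
import cv2
i=cv2.imread('pics/f_scene.png');cv2.imwrite('pics/f_crop.png',cv2.resize(i[170:290,200:345],None,fx=5,fy=5))"
```

```text
[[0.9987, 0.0038, 0.0501], [-0.0501, 0.0014, 0.9987], [0.0037, -1.0, 0.0016]] [562.51 -21.68 107.76] [-3.1  -0.86 10.56] 43.908306461603324 [-0.06  0.49  1.84  0.    0.8  -0.01]
yaw err -0.0001099670110369308
blob [ 243  197   52   41 1195]
tin in strip frame: x 6.154593074964772 y 13.491559773419892 slope 0.058596990045638814 z 47.007852565690506 [-68.4721075   80.78129365]
```

View pics/f_crop.png

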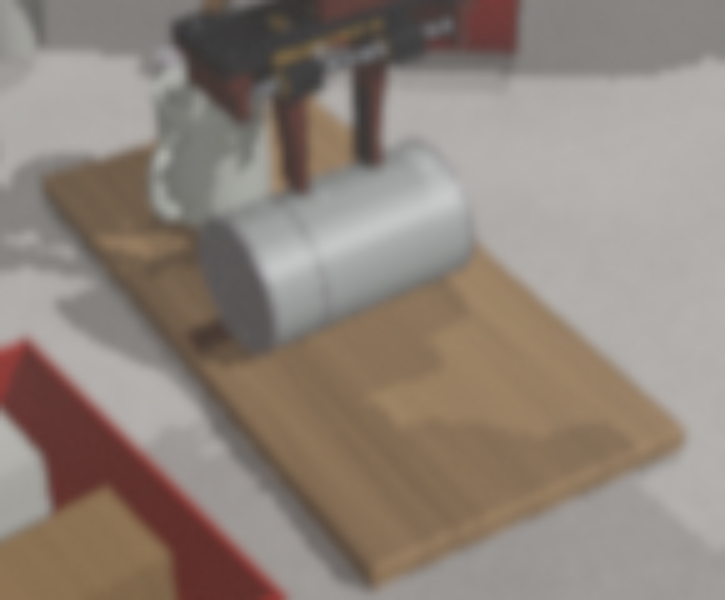

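The crop shows the tin about to cover the strip (its end is visible at (210,340) in the crop), at y 13.5. The last short stroke needs about 27 mm at the fingertip.

jog_arm(steps=[{"dp":[0,0,0.06],"turn":[0,0,0],"claw":0.5},{"dp":[0,0,0.12],"turn":[0,0,0],"claw":0.5},{"dp":[0,0.1,0.12],"turn":[0,0,0],"claw":0.5},{"dp":[0.01,0.2,0.12],"turn":[0,0,0],"claw":0.5},{"dp":[0.01,0.26,0.12],"turn":[0,0,0],"claw":0.5},{"dp":[0.01,0.26,0.08],"turn":[0,0,0],"claw":0.5},{"dp":[0.01,0.26,0.03],"turn":[0,0,0],"claw":0.5},{"dp":[0.01,0.26,0.0],"turn":[0,0,0],"claw":0.5},{"dp":[0.01,0.26,-0.005],"turn":[0,0,0],"claw":0.5},{"dp":[0.01,0.26,-0.005],"turn":[0,0,0],"claw":0.5}])

```text
t: 13.75
ee_pos: [563.3, -0.6, 107.9]
orientation: [-1.569, 0.037, -0.042]
ft_force: [-3.5, -0.5, 11.5]
width: 44.1
```

jog_arm(steps=[{"dp":[0,-0.03,-0.007],"turn":[0,0,0],"claw":0.5},{"dp":[0,-0.08,-0.007],"turn":[0,0,0],"claw":0.5},{"dp":[-0.01,-0.13,-0.007],"turn":[0,0,0],"claw":0.5},{"dp":[-0.01,-0.18,-0.007],"turn":[0,0,0],"claw":0.5},{"dp":[-0.01,-0.23,-0.007],"turn":[0,0,0],"claw":0.5},{"dp":[-0.015,-0.28,-0.007],"turn":[0,0,0],"claw":0.5},{"dp":[-0.02,-0.31,-0.007],"turn":[0,0,0],"claw":0.5},{"dp":[-0.02,-0.33,-0.007],"turn":[0,0,0],"claw":0.5},{"dp":[-0.02,-0.33,-0.007],"turn":[0,0,0],"claw":0.5},{"dp":[-0.02,-0.33,-0.007],"turn":[0,0,0],"claw":0.5}])

```text
t: 14.58
ee_pos: [561.8, -27.4, 108.1]
orientation: [-1.569, 0.037, -0.042]
ft_force: [-2.3, 0.3, 11.7]
width: 43.7
```

```bash
python3 st.py;python3 look.py g
```

```text
[[0.9987, 0.0036, 0.0502], [-0.0502, 0.0014, 0.9987], [0.0035, -1.0, 0.0016]] [561.82 -27.36 108.09] [-2.28  0.3  11.68] 43.748337449416084 [-0.07  0.49  1.85  0.    0.8  -0.02]
yaw err -0.00021716976916807962
blob [ 241  196   52   40 1159]
tin in strip frame: x 6.491376287931722 y -0.13684168296291188 slope 0.05768164065855343 z 47.026901594392235 [-67.80828573  80.7910383 ]
```

Now I'll lift the fingers straight up and clear the tin, backing toward +y so the top camera gets a clear view.

jog_arm(steps=[{"dp":[0,0,0.1],"turn":[0,0,0],"claw":0.5},{"dp":[0,0,0.3],"turn":[0,0,0],"claw":0.5},{"dp":[0,0,0.6],"turn":[0,0,0],"claw":0.5},{"dp":[0,0,1],"turn":[0,0,0],"claw":0.5},{"dp":[0,0,1],"turn":[0,0,0],"claw":0.5}])

```text
t: 15.15
ee_pos: [565.0, -27.6, 193.2]
orientation: [-1.569, 0.03, -0.049]
ft_force: [1.0, 0.2, 0.9]
width: 43.9
```

jog_arm(steps=[{"dp":[-0.3,0.3,0.3],"turn":[0,0,0],"claw":0.5},{"dp":[-0.6,0.6,0.3],"turn":[0,0,0],"claw":0.5},{"dp":[-1,1,0.3],"turn":[0,0,0],"claw":0.5},{"dp":[-1,1,0.3],"turn":[0,0,0],"claw":0.5}])

```text
t: 15.48
ee_pos: [480.2, 54.8, 216.6]
orientation: [-1.569, 0.032, -0.044]
ft_force: [-0.5, -0.0, -0.4]
width: 44.0
```

jog_arm(steps=[{"dp":[-0.3,0.3,0],"turn":[0,0,0],"claw":0.5},{"dp":[-0.6,0.6,0],"turn":[0,0,0],"claw":0.5},{"dp":[-1,1,0],"turn":[0,0,0],"claw":0.5},{"dp":[-1,1,0],"turn":[0,0,0],"claw":0.5}])

```text
t: 15.82
ee_pos: [395.8, 136.9, 215.7]
orientation: [-1.569, 0.033, -0.04]
ft_force: [-0.6, -1.5, -0.7]
width: 43.7
```

jog_arm(steps=[{"dp":[0,0.3,0],"turn":[0,0,0],"claw":0.5},{"dp":[0,0.6,0],"turn":[0,0,0],"claw":0.5},{"dp":[0,1,0],"turn":[0,0,0],"claw":0.5},{"dp":[0,1,0],"turn":[0,0,0],"claw":0.5}])

```text
t: 16.15
ee_pos: [397.0, 220.5, 215.9]
orientation: [-1.567, 0.03, -0.039]
ft_force: [-0.1, -0.5, -0.7]
width: 43.6
```

```bash
python3 st.py;python3 look.py h
```

```text
[[0.999, 0.0062, 0.0441], [-0.0441, 0.0035, 0.999], [0.006, -1.0, 0.0037]] [396.96 220.49 215.94] [-0.11 -0.47 -0.66] 43.56945174681733 [0.48 0.18 2.   0.   0.95 0.52]
yaw err 0.005907477273718369
blob [ 241  196   52   40 1186]
tin in strip frame: x 7.081026893352963 y -0.008332760405395823 slope 0.055455991687207974 z 46.98841176235393 [-67.53363383  81.69568762]
```

View pics/h_top.png

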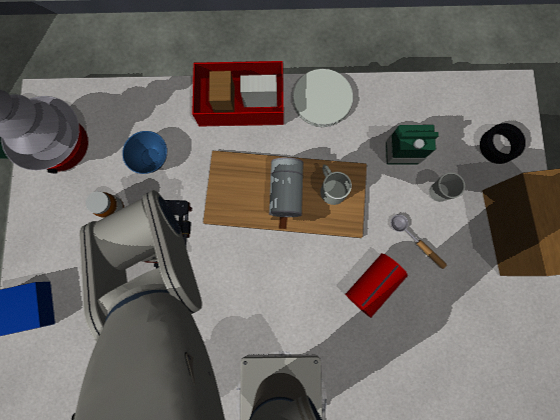

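View pics/h_scene.png

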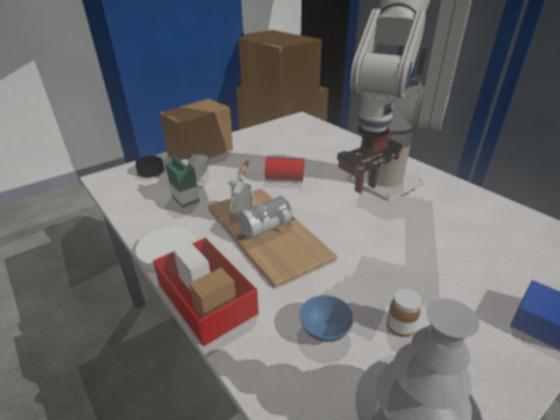

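The scene view shows the tin at (266,217) lying over the strip and the fingers well clear. In the top view the strip's end shows at (283,222), under the tin's middle line, and the other things are where they were. One cross-check with the top depth.

```bash
python3 - <<'E'
from h import *
d=load("top1.npz")
x0,p,e=cyl(tin(d,(262,145,308,225)));m=e.mean();c=np.array([m,p[0]+p[1]*(m-x0)])-[561,-23]
print("tin rel strip x,y",c@[.9943,-.1065],c@[.1065,.9943],"slope",p)
a=load("top0.npz")
for n,b in dict(mug=(320,165,355,210),carton=(385,122,440,165),bowl=(122,130,168,175),spoon=(386,210,448,270),cup=(430,170,466,200)).items():
    # displacement by phase correlation of crops
    x,y,X,Y=b;g=lambda q:cv2.cvtColor(q["img"],cv2.COLOR_RGB2GRAY)[y:Y,x:X].astype(np.float32)
    print(n,cv2.phaseCorrelate(g(a),g(d),cv2.createHanningWindow((X-x,Y-y),cv2.CV_32F)))
E
```

```text
tin rel strip x,y 3.5112904717736977 -1.2316782715415988 slope [-2.45149363e+01 -4.95130457e-02  6.13657884e+01]
mug ((0.3514908467034985, 0.3340484789701179), 0.8511670298046536)
carton ((0.14898951854752696, 0.5776049981421707), 0.9030305763527199)
bowl ((-0.04201892957548026, 0.4736675839173117), 0.9496980411035043)
spoon ((-0.26562870852249887, -0.7460630686215701), 0.4285037259260813)
cup ((1.0899882087678847, 0.3112514354758549), 0.4972892765645628)
```

```bash
python3 -c "
from workcell import ctrl
print(ctrl.get_obs()['t'],ctrl.close_job())"
```

```text
the job is handed in; nothing more can be done
16.3 None
```

I rolled the silver tin onto the strip in six short fingertip strokes, lifted the fingers clear and handed the job in at 16.3 s. No verdict is reported.

**Tin position:** The two cameras put its axis 0.0 mm (scene) and -1.2 mm (top) from the strip's middle line. Its middle is 3.5 to 7 mm off along the strip, and it lies about 0.055 rad from parallel. The limits are 15 mm, 50 mm and 0.2 rad.

**Turning:** It travelled about 132 mm, which works out at 2.9 rad of roll. I inferred this from the distance: the seam went out of sight in front of the tin after the second stroke, so I did not see it at the end. By the same reckoning, the quarter turn came before the strip (about 1.5 rad with 62 mm still to go).

**Pressing force:** At the readings it was about 6 to 12 N, with four at 10.5 to 11.7 N, slightly over the suggested 10 N. There was no sign of slipping.

**Other things:** The mug, carton, bowl, spoon and cup moved no more than about 1 pixel in the top view, though the match was weak for the spoon and cup. The jar was partly hidden by the arm in the top view and I judged it only by eye; it looked unmoved in the scene view.

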